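# Flip the stock tags on the watchmaker's parts board

### The job

Each of the four parts bins on the watch repairer's stock board has a hinged red-and-green tag in front of it, on the robot's side. With a fingertip, push over the tags that are wrong, so that only the bins heaped full show green on top and a bin that is nearly empty shows red, every tag resting against its stop. Do not grasp, lift or shift the bins, the tin, the loupe or the jar.

Things in the scene. Friction and masses are not known exactly. Their poses are not given: they have to be found in the camera images.
- board: brown wooden stock board, 290 (x) x 580 (y) x 12 mm thick, fixed to the bench; origin at the centre of its underside on the bench. Its x axis points away from the robot, its y axis along the row of bins (to the left). Four places, 140 mm apart, at y = -210, -70, 70, 210 mm; in each a tag stand (at x = -35 mm) with its bin directly behind it (at x = +75 mm).
- stand_1: dark steel tag stand, 60 (x) x 30 mm foot, fixed on the board, axes parallel to the board's; origin at the centre of its underside, on the board's top. The tag's hinge runs along the stand's x axis, 14 mm above the origin. A fixed V of two thin cheeks behind the tag reaches 33 mm above the origin and 24 mm to either side. Which stand is in which place varies.
- stand_2: dark steel tag stand, 60 (x) x 30 mm foot, fixed on the board, axes parallel to the board's; origin at the centre of its underside, on the board's top. The tag's hinge runs along the stand's x axis, 14 mm above the origin. A fixed V of two thin cheeks behind the tag reaches 33 mm above the origin and 24 mm to either side. Which stand is in which place varies.
- stand_3: dark steel tag stand, 60 (x) x 30 mm foot, fixed on the board, axes parallel to the board's; origin at the centre of its underside, on the board's top. The tag's hinge runs along the stand's x axis, 14 mm above the origin. A fixed V of two thin cheeks behind the tag reaches 33 mm above the origin and 24 mm to either side. Which stand is in which place varies.
- stand_4: dark steel tag stand, 60 (x) x 30 mm foot, fixed on the board, axes parallel to the board's; origin at the centre of its underside, on the board's top. The tag's hinge runs along the stand's x axis, 14 mm above the origin. A fixed V of two thin cheeks behind the tag reaches 33 mm above the origin and 24 mm to either side. Which stand is in which place varies.
- tag_1 (a joint): lean of the tag on stand_1: plate 50 (along x) x 60 high x 4 mm, one face green, one red, hinged at its lower edge. 0 = upright; +0.65 = leans left (stand's +y) on its stop, GREEN face up; -0.65 = leans right (-y), RED face up. Almost free hinge: past upright the tag (25 g) falls to the other stop and stays there.
- tag_1_edge (a point): middle of the free edge of tag_1, 60 mm from the hinge; along it runs a black bead of 7 mm diameter, 52 mm long. At rest the edge is 62 mm above the board's top (74 upright) and 36 mm to the side of the hinge. Push the bead sideways, from the side to which it leans, with the side of a downward finger.
- tag_2 (a joint): lean of the tag on stand_2: plate 50 (along x) x 60 high x 4 mm, one face green, one red, hinged at its lower edge. 0 = upright; +0.65 = leans left (stand's +y) on its stop, GREEN face up; -0.65 = leans right (-y), RED face up. Almost free hinge: past upright the tag (25 g) falls to the other stop and stays there.
- tag_2_edge (a point): middle of the free edge of tag_2, 60 mm from the hinge; along it runs a black bead of 7 mm diameter, 52 mm long. At rest the edge is 62 mm above the board's top (74 upright) and 36 mm to the side of the hinge. Push the bead sideways, from the side to which it leans, with the side of a downward finger.
- tag_3 (a joint): lean of the tag on stand_3: plate 50 (along x) x 60 high x 4 mm, one face green, one red, hinged at its lower edge. 0 = upright; +0.65 = leans left (stand's +y) on its stop, GREEN face up; -0.65 = leans right (-y), RED face up. Almost free hinge: past upright the tag (25 g) falls to the other stop and stays there.
- tag_3_edge (a point): middle of the free edge of tag_3, 60 mm from the hinge; along it runs a black bead of 7 mm diameter, 52 mm long. At rest the edge is 62 mm above the board's top (74 upright) and 36 mm to the side of the hinge. Push the bead sideways, from the side to which it leans, with the side of a downward finger.
- tag_4 (a joint): lean of the tag on stand_4: plate 50 (along x) x 60 high x 4 mm, one face green, one red, hinged at its lower edge. 0 = upright; +0.65 = leans left (stand's +y) on its stop, GREEN face up; -0.65 = leans right (-y), RED face up. Almost free hinge: past upright the tag (25 g) falls to the other stop and stays there.
- tag_4_edge (a point): middle of the free edge of tag_4, 60 mm from the hinge; along it runs a black bead of 7 mm diameter, 52 mm long. At rest the edge is 62 mm above the board's top (74 upright) and 36 mm to the side of the hinge. Push the bead sideways, from the side to which it leans, with the side of a downward finger.
- bin_cases: open cream plastic bin, 75 x 75 x 32 mm, loose, origin at the centre of its underside; FULL: heaped to the brim with steel watch cases with white dials.
- bin_movements: open cream plastic bin, 75 x 75 x 32 mm, loose, origin at the centre of its underside; FULL: heaped to the brim with brass watch movements.
- bin_bezels: open cream plastic bin, 75 x 75 x 32 mm, loose, origin at the centre of its underside; FULL: heaped to the brim with blue plastic bezels with white centres.
- bin_low: open cream plastic bin, 75 x 75 x 32 mm, loose, origin at the centre of its underside; NOT full: only two watch cases lie on its floor.
- tin: round lidded steel tin, 48 mm diameter, 30 mm high, loose bystander on the near strip of the board; origin at the centre of its underside.
- loupe: black eye loupe, 34 mm diameter at the foot, 27 mm high, loose bystander on the near strip; origin at the centre of its underside.
- capjar: white screw-cap jar, 42 mm diameter, 30 mm high, loose bystander on the near strip; origin at the centre of its underside.

How it is judged:
By the outcome, as a careful person would: the job done as asked, in the order asked, and still so for the second after the job is handed in, with the robot touching nothing.
It also fails if it takes over 58 s, if anything falls off the work surface, if the arm or the gripper's body presses on something with over 40 N, if the wrist force passes 120 N, or if a joint passes its speed limit or range.

### The arm

A 6-joint arm with a two-finger parallel gripper is mounted at the origin on the work surface. World frame = base frame: x ahead of the robot, y to its left, z up, the work surface at z = 0. Lengths are in m, angles in rad, forces in N, time in s.
With the tool pointing down it reaches from about 0.225 to 0.725 m from the base axis. Payload 3.1 kg.
Tool frame: the origin (TCP) lies at the very end of the fingers, on their centre line; the grasp point (between the pads) lies 19 mm behind it; z points along the fingers, y is the line along which they close (so a half turn about z gives the same grasp; the last joint's range is limited). The gripper opens to 85 mm and grips with 20 to 120 N. Pads are 22 mm wide; open, the fingers measure 114 mm over their backs; the gripper's body (76 mm by 85 mm) begins 54 mm behind the grasp point. The pads swing forward as they close: fully open they stand 13 mm farther back than shut.
Start: joints at [1.019, 0.048, 0.099, 1.622, 0, 1.443], TCP at [0.216, 0.479, 0.231] pointing down, gripper open.
Joint ranges: [-2.91, 2.91], [-0.99, 1.94], [-1.21, 1.42], [-2.12, 2.29], [-1.49, 1.47], [-3.14, 3.14]. Speed limits (rad/s): [2.79, 2.79, 3.14, 3.14, 3.14, 3.14].

### API

Orientations are given as a rotation vector (axis times angle).
In Python, from workcell import robot gives the robot as it stands. The module is installed in compiled form; this text tells all that it offers.
- The arm moves only by the shell command python3 -m pendant 'ROWS'. ROWS is JSON, a list of rows, each a list of 7 numbers: the gripper command: -1 is fully open, 1 is shut, values between are in proportion, then the shift along the tool's x, y, z in m, then the turn, a rotation vector about the tool's x, y, z in degrees. A call has 1 to 20 rows; each row is the pose to reach, as a shift and turn from the pose commanded when the call began, along the tool's axes at that moment; what a row does not reach only later rows make up. A row lasts 1/10 s, in which the tool goes at most 50 mm and 8.59 degrees, less where a joint would pass 70% of its speed; a pose out of reach is approached as far as the arm can. A call with a gripper value outside its range is refused whole. The fingers move at their own pace and stop on an object; the grip force is fixed at half the most. Time passes only in rows, so rows that repeat a pose let the fingers close. It gives the time, the measured TCP pose, the force, the opening and the grip force at its end, in the units of the state.
- robot.get_obs(): the state, without advancing time (a new reading comes with each control period).
- robot.read_camera(name): name is "side" or "top" or "wrist"; returns a dict with "frame" (480x640x3 uint8, red, green, blue), "mtx" (3x3 intrinsics, pixels), "eye" and "orientation" of the camera in the world. Camera axes: x right, y up, looking along -z (the intrinsics and any distortion apply to the point x, -y, -z); pixel columns grow to the right and rows downward; lengths in m; the calibration is good to about 2 mm. A picture is of the moment at which its call begins. There is no depth.
- robot.sign_off(): hands the job in; it is judged then, once.
The state is a dict: "clock": time; "joint_positions": joint angles; "qvel": joint speeds; "joint_torque": joint torques, N m; "tcp_pos": TCP position; "tcp_rot": TCP orientation; "contact_force": force on the tool from outside, world axes, zero at the start; "moment": the same for the moment, N m; "grip_width": finger opening in m; "finger_force": force on a finger pad.
Only numpy, scipy, OpenCV 4.12 (cv2) and the standard library are available. Lean on these libraries where they do the work, as an engineer would, in place of code of your own. Each camera call takes 0.05 s, during which the arm holds its last target. There are 200 camera calls.

## Working session

There is one attempt and no reset: what is moved stays moved. The work goes in short steps, Python scripts to look and compute and a shell command to move; the robot and the scene stay as the last step left them, time stands still between calls to the robot, and variables do not carry over. Pictures are saved under pics/ and viewed, at most 10 in all, crops included, and the job is handed in when it is done.

```bash
mkdir -p pics; cat > h.py <<'E'
import numpy as np, cv2
from scipy.spatial.transform import Rotation as R
from workcell import robot
def rot(o):
    o=np.array(o,float)
    return o if o.shape==(3,3) else (R.from_rotvec(o).as_matrix() if o.size==3 else R.from_quat(o).as_matrix())
def ray(c,u,v,z):
    K=np.array(c["mtx"]); d=np.linalg.inv(K)@[u,v,1]; d=rot(c["orientation"])@[d[0],-d[1],-d[2]]
    e=np.array(c["eye"]); return e+d*(z-e[2])/d[2]
E
python3 - <<'E'
from h import *
import pickle
for n in("top","side"):
    c=robot.read_camera(n); cv2.imwrite(f"pics/{n}.png",c["frame"][:,:,::-1]); pickle.dump(c,open(n+".pkl","wb")); print(n,{k:v for k,v in c.items() if k!="frame"})
o=robot.get_obs(); print(o["tcp_pos"],o["tcp_rot"],o["clock"],o["grip_width"])
E
```

```text
top {'mtx': array([[499.55291362,   0.        , 317.81030272],
       [  0.        , 499.55291362, 237.92062967],
       [  0.        ,   0.        ,   1.        ]]), 'eye': array([0.46344878, 0.00959903, 0.78321221]), 'orientation': array([ 0.14731166, -0.09266541, -1.56156913])}
side {'mtx': array([[613.026616  ,   0.        , 317.10591808],
       [  0.        , 613.026616  , 235.93496971],
       [  0.        ,   0.        ,   1.        ]]), 'eye': array([ 0.41390474, -0.67093135,  0.67732536]), 'orientation': array([ 0.84964737, -0.10066998, -0.20325039])}
[0.21562312 0.47809627 0.2302233 ] [-0.6605817  -3.07066722  0.00308806] 0.1 0.08550088951419484
```

View pics/top.png

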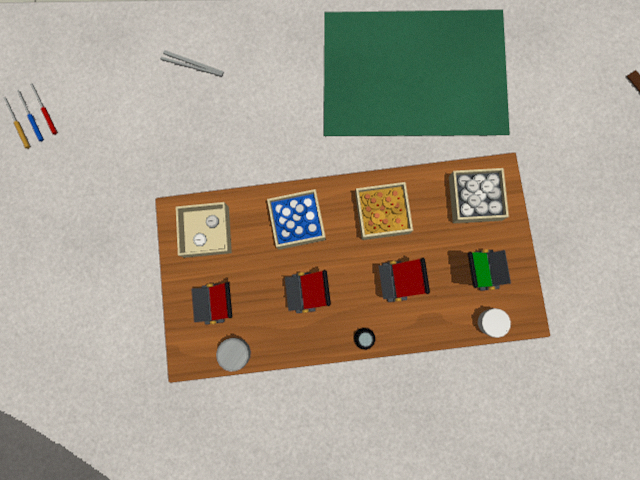

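View pics/side.png

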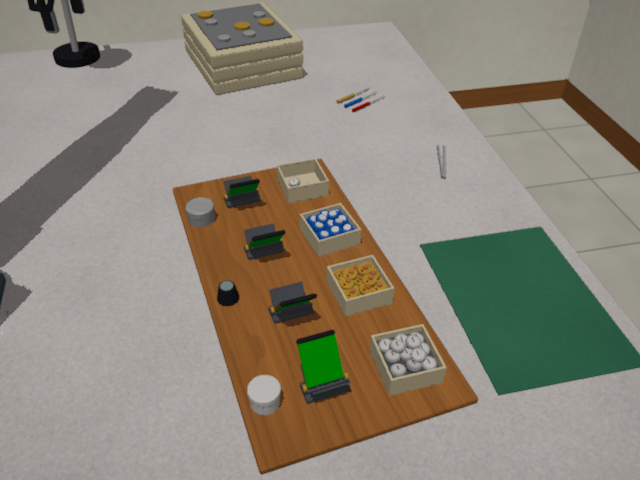

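Top view (image up = +x, left = +y). From left to right:
- Low bin at (203,230): tag red, which is correct.
- Bezels at (296,218): tag red, wrong, bead at about (327,290).
- Movements at (384,210): tag red, wrong, bead at about (427,278).
- Cases at (480,194): tag green, which is correct.

The side view agrees. The two middle tags need pushing to the left (+y).

```bash
python3 - <<'E'
from h import *
import pickle
c=pickle.load(open("top.pkl","rb"))
C=np.array([ray(c,*p,.012)for p in[(156,199),(515,153),(549,336),(169,381)]]);ctr=C.mean(0)
y=(C[0]-C[1]+C[3]-C[2])[:2];y/=np.linalg.norm(y);x=np.array([y[1],-y[0]])
print("ctr",ctr,"sides",np.linalg.norm(C[0]-C[1]),np.linalg.norm(C[0]-C[3]),"yaw",np.degrees(np.arctan2(x[1],x[0])))
o=robot.get_obs();T=R.from_rotvec(o["tcp_rot"]).as_matrix();p=np.array(o["tcp_pos"])
print(T.round(3))
bead={"bez":(327,290),"mov":(427,278)}
for n,yy in(("bez",70),("mov",-70)):
    h=ctr[:2]-.035*x+yy*.001*y
    b=ray(c,*bead[n],.074)[:2]; print(n,"hinge",h,"bead img",b,"bead in stand",(b-h)@x,(b-h)@y)
    for s in(-.070,.008):
        for z in(.15,.060):
            w=np.r_[h+s*y,z]; print(s,z,w.round(3),"tool",(T.T@(w-p)*1000).round(0))
yb=np.degrees(np.arctan2(y[1],y[0])); print("y dir in tool",T.T@np.r_[y,0])
E
```

```text
ctr [ 0.5403963  -0.00675113  0.012     ] sides 0.5756512434396944 0.2841020634586818 yaw 7.348147244425922
[[-0.912  0.411 -0.001]
 [ 0.411  0.912 -0.002]
 [ 0.    -0.002 -1.   ]]
bez hinge [0.49673087 0.05819755] bead img [0.49827604 0.02119151] bead in stand -0.0032005296597324077 -0.036899748382312955
-0.07 0.15 [ 0.506 -0.011  0.15 ] tool [-466. -327.   81.]
-0.07 0.06 [ 0.506 -0.011  0.06 ] tool [-466. -326.  171.]
0.008 0.15 [0.496 0.066 0.15 ] tool [-425. -260.   81.]
0.008 0.06 [0.496 0.066 0.06 ] tool [-425. -260.  171.]
mov hinge [ 0.5146366  -0.08065267] bead img [ 0.51605572 -0.11962754] bead in stand -0.0035773541232237455 -0.038836277212276164
-0.07 0.15 [ 0.524 -0.15   0.15 ] tool [-539. -446.   81.]
-0.07 0.06 [ 0.524 -0.15   0.06 ] tool [-539. -446.  171.]
0.008 0.15 [ 0.514 -0.073  0.15 ] tool [-498. -379.   81.]
0.008 0.06 [ 0.514 -0.073  0.06 ] tool [-498. -379.  171.]
y dir in tool [ 0.52442837  0.85145301 -0.00162908]
```

```bash
python3 -m pendant '[[1,-45,-32,0,0,0,0]]' >/dev/null 2>&1 </dev/null & sleep 0; kill %1 2>/dev/null; wait; python3 -c "
from workcell import robot
o=robot.get_obs();print(o['clock'],o['tcp_pos'])"
```

```text
0.1 [0.21562312 0.47809627 0.2302233 ]
```

That command had its shifts in mm instead of metres. I killed it before it ran, and the state confirms the arm hasn't moved. Here is the correct move, in metres.

```bash
python3 -m pendant '[[1,-0.04,-0.028,0,0,0,-3],[1,-0.08,-0.056,0,0,0,-6],[1,-0.12,-0.084,0,0,0,-9],[1,-0.16,-0.112,0,0,0,-12],[1,-0.2,-0.14,0,0,0,-15],[1,-0.24,-0.168,0,0,0,-18],[1,-0.28,-0.196,0,0,0,-21],[1,-0.32,-0.224,0,0,0,-24],[1,-0.36,-0.252,0,0,0,-27],[1,-0.4,-0.28,0,0,0,-30],[1,-0.44,-0.308,0,0,0,-31.5],[1,-0.466,-0.327,0.02,0,0,-31.5],[1,-0.466,-0.327,0.05,0,0,-31.5],[1,-0.466,-0.327,0.081,0,0,-31.5],[1,-0.466,-0.327,0.081,0,0,-31.5],[1,-0.466,-0.327,0.081,0,0,-31.5],[1,-0.466,-0.327,0.081,0,0,-31.5]]'
python3 - <<'E'
from h import *
c=robot.read_camera("top"); cv2.imwrite("pics/t2.png",c["frame"][:,:,::-1])
o=robot.get_obs();T=R.from_rotvec(o["tcp_rot"]).as_matrix();print(T.round(3),o["grip_width"],o["contact_force"])
E
```

```text
clock: 1.8
tcp_pos: [0.5073, -0.0111, 0.1524]
tcp_rot: [-0.198, 3.132, -0.001]
contact_force: [0.3, -0.6, 0.4]
grip_width: -0.0003
finger_force: 0.0
[[-0.992 -0.126  0.004]
 [-0.126  0.992 -0.001]
 [-0.004 -0.001 -1.   ]] -0.00045114531091135283 [ 0.86771673 -0.59290897  0.33293809]
```

View pics/t2.png

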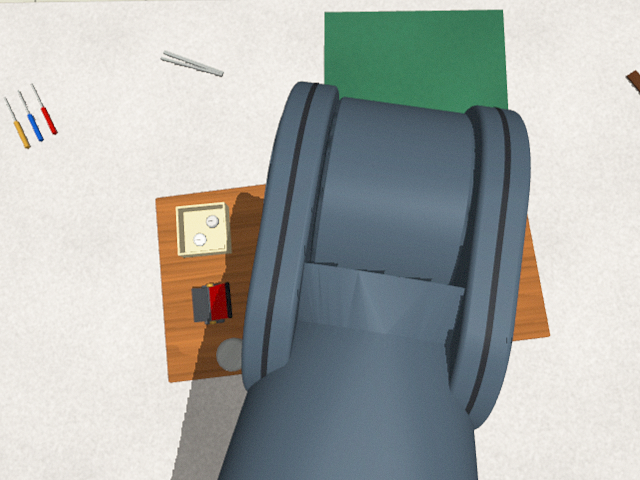

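The top view is blocked by the arm, but the TCP is where I wanted it and tool +y points along board +y. Next: descend and push the bezels tag.

```bash
python3 -m pendant '[[1,0,0,0.04,0,0,0],[1,0,0,0.075,0,0,0],[1,0,0,0.092,0,0,0],[1,0,0,0.092,0,0,0],[1,0,0.01,0.092,0,0,0],[1,0,0.02,0.092,0,0,0],[1,0,0.03,0.092,0,0,0],[1,0,0.04,0.092,0,0,0],[1,0,0.05,0.092,0,0,0],[1,0,0.06,0.092,0,0,0],[1,0,0.068,0.092,0,0,0],[1,0,0.073,0.092,0,0,0],[1,0,0.073,0.092,0,0,0],[1,0,0.073,0.092,0,0,0],[1,0,0.06,0.092,0,0,0],[1,0,0.04,0.092,0,0,0],[1,0,0.02,0.07,0,0,0],[1,0,0,0.03,0,0,0],[1,0,0,0,0,0,0],[1,0,0,0,0,0,0]]'
python3 - <<'E'
from h import *
c=robot.read_camera("side"); cv2.imwrite("pics/s2.png",c["frame"][:,:,::-1])
E
```

```text
clock: 3.85
tcp_pos: [0.5098, -0.0138, 0.156]
tcp_rot: [-0.193, 3.126, -0.004]
contact_force: [0.0, -0.1, 0.3]
grip_width: 0.0
finger_force: 0.0
```

View pics/s2.png

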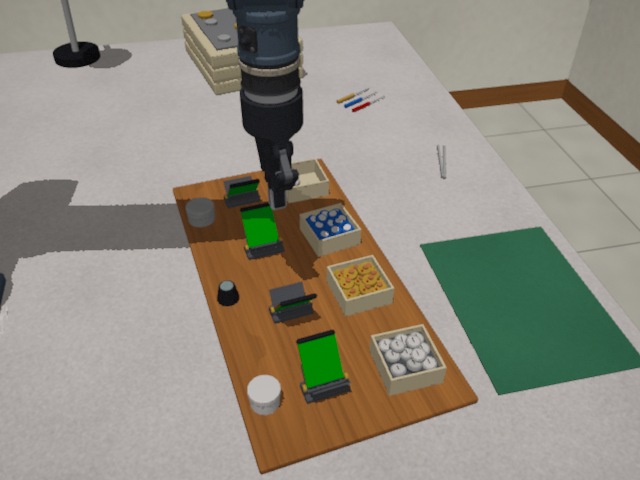

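The side view shows the bezels tag at (260,230) now green and the bins undisturbed. Next is the movements tag, 140 mm along −y.

```bash
python3 -m pendant '[[1,0,-0.04,0,0,0,0],[1,0,-0.08,0,0,0,0],[1,0,-0.12,0,0,0,0],[1,0,-0.139,0,0,0,0],[1,0,-0.139,0,0,0,0],[1,0,-0.139,0,0,0,0]]'
python3 -m pendant '[[1,0,0,0.04,0,0,0],[1,0,0,0.075,0,0,0],[1,0,0,0.094,0,0,0],[1,0,0,0.094,0,0,0],[1,0,0.01,0.094,0,0,0],[1,0,0.02,0.094,0,0,0],[1,0,0.03,0.094,0,0,0],[1,0,0.04,0.094,0,0,0],[1,0,0.05,0.094,0,0,0],[1,0,0.06,0.094,0,0,0],[1,0,0.068,0.094,0,0,0],[1,0,0.073,0.094,0,0,0],[1,0,0.073,0.094,0,0,0],[1,0,0.073,0.094,0,0,0],[1,0,0.06,0.094,0,0,0],[1,0,0.04,0.094,0,0,0],[1,0,0.02,0.07,0,0,0],[1,0,0,0.03,0,0,0],[1,0,0,0,0,0,0],[1,0,0,0,0,0,0]]'
python3 -m pendant '[[1,0,0,-0.04,0,0,0],[1,0,0,-0.08,0,0,0],[1,0,0,-0.08,0,0,0],[1,0,0,-0.08,0,0,0]]'
python3 - <<'E'
from h import *
c=robot.read_camera("side"); cv2.imwrite("pics/s3.png",c["frame"][:,:,::-1])
E
```

```text
clock: 4.5
tcp_pos: [0.5226, -0.1491, 0.1487]
tcp_rot: [0.196, -3.133, -0.003]
contact_force: [-0.2, 0.2, -0.4]
grip_width: 0.0001
finger_force: 0.0
clock: 6.5
tcp_pos: [0.527, -0.1527, 0.1563]
tcp_rot: [-0.193, 3.126, -0.008]
contact_force: [0.8, -1.0, 0.0]
grip_width: -0.0
finger_force: 0.0
clock: 6.9
tcp_pos: [0.5244, -0.1503, 0.2313]
tcp_rot: [-0.196, 3.133, -0.002]
contact_force: [0.9, -0.5, -1.5]
grip_width: 0.0002
finger_force: 0.0
```

View pics/s3.png

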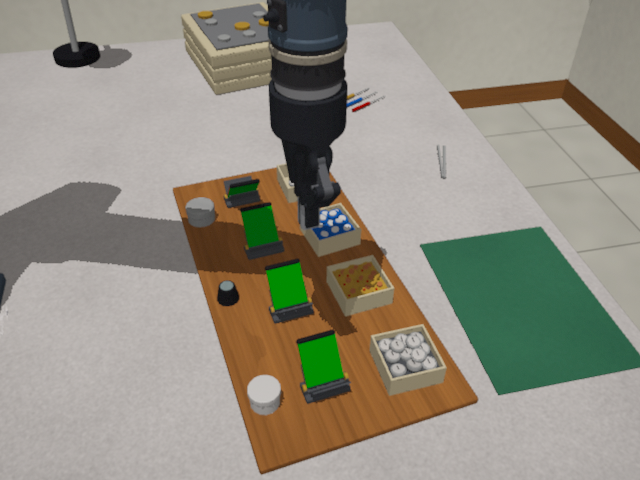

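The movements tag at (288,288), the bezels tag and the cases tag are all green and lean left on their stops. The low bin's tag at (242,192) still leans right, red up. Nothing else has moved and the arm is clear.

```bash
python3 -c "
from workcell import robot
print(robot.sign_off())"
```

```text
the job is handed in; nothing more can be done
None
```

I pushed over the two wrong tags (bezels and movements), so all three full bins now show green and the nearly empty bin still shows red; nothing else looked disturbed in the last side view, and the job is handed in.

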